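Set a turned sleeve in the V-block and hold it down

ROBOT

A 7-joint arm with a two-finger parallel gripper is mounted at the origin on a cart in front of the work surface, level with it; the furniture and walls round the work are solid. World frame = base frame: x ahead of the robot, y to its left, z up, the work surface at z = 0. Lengths are in m, angles in rad, forces in N, time in s.
With the tool pointing down it reaches from about 0.35 to 0.9 m from the base axis. Payload 8.1 kg.
Tool frame: the origin (TCP) lies on the centre line of the jaws, within the pads' length; the fingertips stand 19 mm ahead of it and the grasp point (between the pads) is the TCP (arm.tip_reach is the distance from the TCP to the fingertips, in m); z points along the fingers, y is the line along which they close (so a half turn about z gives the same grasp; the last joint's range is limited). The gripper opens to 92 mm and grips with 3 to 60 N. Pads are 19 mm wide; open, the fingers measure 130 mm over their backs; the gripper's body (75 mm by 190 mm) begins 47 mm behind the grasp point.
Start: joints at [1.243, 0.434, 0.025, 1.573, -0.012, 1.134, -0.075], TCP at [0.139, -0.609, 0.246] pointing down, gripper open.
Joint ranges: [-2.62, 2.62], [-0.44, 2.09], [-1.27, 1.32], [0.08, 2.57], [-1.32, 4.46], [0.12, 2], [-2.74, 2.74]. Speed limits (rad/s): [2.22, 2.22, 3.01, 3.01, 3.14, 3.14, 3.14].

INTERFACE

Orientations are given as a rotation vector (axis times angle).
In Python, from cell import arm gives the robot as it stands.
- The arm moves only by the tool arm_command, never from a script. Its argument "targets" is a list that holds one entry, the list of rows, each a list of 6 numbers: the shift along the tool's x, y, z in m, then the turn, a rotation vector about the tool's x, y, z in rad. A call has 1 to 10 rows; each row shifts and turns the commanded pose from where the row before left it, along the tool's axes as they then stand; what a row does not reach is not made up. A row lasts 1/8 s, in which the tool goes at most 62.5 mm and 10.7 degrees, less where a joint would pass 70% of its speed; a pose out of reach is approached as far as the arm can. A call with a gripper value outside its range is refused whole. "jaw" is the finger opening in m, from 0 to 0.0918, set as the call begins (left out, the last holds). The fingers move at their own pace and stop on an object; "newtons" is the grip in N (left out, the last holds). Time passes only in rows, so rows that do not move let the fingers close. It gives the time, the measured TCP pose, the force, the opening and the grip force at its end, in the units of the state.
- arm.observe(): the state, without advancing time (a new reading comes with each control period).
- arm.get_image(name): name is "scene" or "side" or "wrist"; returns a dict with "pixels" (420x560x3 uint8, red, green, blue), "z_map" (420x560 float32, m along the optical axis (not along the pixel's ray), 0 where there is no reading), "fx", "fy", "cx", "cy" (pixels), "xyz" and "rotation" of the camera in the world; the wrist camera has in their place "T_tool_cam" (4x4, takes a point from camera to tool coordinates, whose origin is the TCP and whose axes are the flange's). Camera axes: x right, y down, z forward; pixel columns grow to the right and rows downward; lengths in m; the calibration is good to about 2 mm. A picture is of the moment at which its call begins: read the wrist's pose just before it.
- arm.sign_off(): hands the job in; it is judged then, once.
The state is a dict: "clock": time; "joints": joint angles; "dq": joint speeds; "joint_efforts": joint torques, N m; "position": TCP position; "ee_rot": TCP orientation; "force": force on the tool from outside, world axes, zero at the start; "ft_torque": the same for the moment, N m; "width": opening from 0.0 (shut) to 1.0 (fully open); "gripper_force": force on a finger pad.
Only numpy, scipy, OpenCV 4.12 (cv2) and the standard library are available. Lean on these libraries where they do the work, as an engineer would, in place of code of your own. Each camera call takes 0.05 s, during which the arm holds its last target. There are 200 camera calls.

TASK

Slide the V-block along the dark steel plate from the engraved outline it stands in to the other, empty one, without lifting it off the plate, so that it stands square inside that outline, and let go of it. Then lay the hollow-ended steel sleeve lengthwise in the V, centred along the block, and press it straight down with about 15 N so that it bears evenly on both faces of the V; the program finishes while still holding it pressed down like that, with the block still in its outline. Leave the brass offcut, the grease tin and the spanner where they are.

Things in the scene. Friction and masses are not known exactly. Their poses are not given: they have to be found in the camera images.
- plate: fixed dark steel marking-out plate, 100 x 240 x 10 mm, lying on the bench, top face 10 mm above the bench. Origin: centre of its underside; x = short side, y = long side, z up. Two identical rectangular outlines are engraved on its top with pale lines, side by side 130 mm apart along its y.
- mark_work: the empty engraved outline on the plate where the V-block must go (flat, no height): inside 60 mm (its x) by 50 mm (its y), lines 2 mm wide. Origin: its centre, on the plate's top face; its axes are parallel to the plate's.
- mark_start: the other engraved outline, of the same size, in which the V-block stands at the start (slightly off centre and turned). Origin: its centre, on the plate's top face; axes parallel to the plate's. Which end of the plate it is at varies.
- v_block: loose grey steel V-block, 50 mm long (x) by 40 mm wide (y) by 32 mm high, about 0.32 kg. Origin: centre of its underside; z up. The V groove runs along its x, open to the top; sides at 90 degrees, 30 mm wide at the mouth, bottom of the V 17.5 mm above the underside. Its flat outer sides at y = +-20 mm can be gripped from above.
- sleeve: loose bright steel cylinder, diameter 36 mm, 60 mm long, a shallow recess in each end, about 0.28 kg, lying on the bench at the left (can roll). Origin: middle of its axis; x along the axis. Seated in the V its axis is 42.5 mm above the block's underside, 10.5 mm above its top face: fingers holding it across the diameter must not reach over 10 mm below the axis.
- brass_bar: bystander: brass round offcut standing upright, 28 mm diameter, 38 mm high. Origin: centre of its underside.
- grease_tin: bystander: blue tin with a pale lid, 71 mm diameter, 45 mm high, behind the plate. Origin: centre of its underside.
- spanner: bystander: flat steel spanner, 28 x 169 x 8 mm, lying between the plate and the robot with its length along its y. Origin: centre of its underside.
Things that resemble listed ones, but are neither listed nor needed, are in the scene too. What is shaped like the sleeve but blue is not meant. What is shaped like the v_block but blue is not meant.

How it is judged:
By the outcome, as a careful person would: the job done as asked, in the order asked, and still so for the second after the job is handed in, while the arm keeps its last pose, push and grip.
It also fails if it takes over 69 s, if anything falls off the work surface, if the arm or the gripper's body presses on something with over 40 N, if the wrist force passes 120 N, or if a joint passes its speed limit or range.

## Working session

There is one attempt and no reset: what is moved stays moved. The work goes in short steps, Python scripts to look and compute and a tool call to move; the robot and the scene stay as the last step left them, time stands still between calls to the robot, and variables do not carry over. Pictures are saved under pics/ and viewed, at most 10 in all, crops included, and the job is handed in when it is done.

Besides the shell and the picture viewer there is one more tool, called after "Emit:" as a command line: name --argument value ..., lists and objects as JSON in quotes. arm_command: Moves the arm, as the interface text tells. Its arguments: {"type":"object","properties":{"targets":{"type":"array","items":{"type":"array","items":{"type":"array","items":{"type":"number"}}}},"jaw":{"type":"number"},"newtons":{"type":"number"}},"required":["targets"]}

```bash
mkdir -p pics; ls
python3 - <<'E'
from cell import arm
import cv2,numpy as np
s=arm.observe();print({k:np.round(v,3) for k,v in s.items()})
for n in("scene","side"):
    d=arm.get_image(n);np.savez(f"{n}0.npz",**d)
    cv2.imwrite(f"pics/{n}0.png",d["pixels"][:,:,::-1]);print(n,d["xyz"],d["rotation"],d["fx"])
E
```

```text
pics
{'clock': np.float64(0.0), 'joints': array([ 1.243,  0.435,  0.025,  1.574, -0.012,  1.134, -0.075]), 'dq': array([-0.001, -0.   ,  0.   , -0.001, -0.   , -0.001,  0.   ]), 'joint_efforts': array([-2.0000e-03, -6.6787e+01,  9.8300e-01, -3.1447e+01, -6.1000e-02,
        4.3000e-02,  0.0000e+00]), 'position': array([ 0.139, -0.609,  0.245]), 'ee_rot': array([-3.12 , -0.352,  0.   ]), 'force': array([ 0.26 , -0.579, -0.768]), 'ft_torque': array([-0.038, -0.022,  0.056]), 'gripper_force': np.float64(0.0), 'width': np.float64(0.999)}
scene [0.00740208 0.35574282 0.77448473] [-1.30309129  2.3272215  -0.8950378 ] 422.62914966288355
side [0.60164387 0.94150783 0.7314519 ] [-0.05148455 -2.76743219  1.4037984 ] 469.9357089318477
```

View pics/scene0.png

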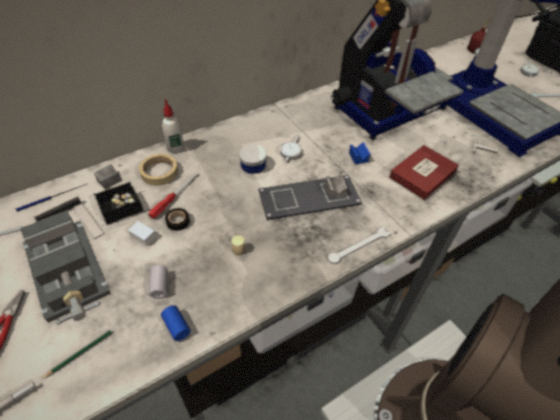

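View pics/side0.png

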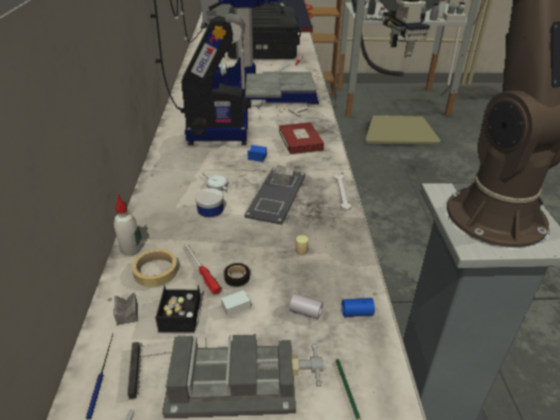

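The scene view shows two sleeve-shaped things: a bright steel one at (158,281) and a blue one at (175,322). There are two V-blocks: a grey one on the plate at (338,185) and a blue one at (360,153). The grey/steel ones fit the description, and the empty outline is at (285,199). In the side view they are the sleeve (306,306), the block (285,178) and the empty outline (269,208). I'll confirm in one enlarged crop.

```bash
cat > h.py <<'E'
import numpy as np,cv2
from scipy.spatial.transform import Rotation as R
def load(n): return dict(np.load(n+".npz"))
def cam(d,state=None):
    if "xyz" in d: return R.from_rotvec(d["rotation"]).as_matrix(),d["xyz"]
    T=d["T_tool_cam"];Rt=R.from_rotvec(d["ee_rot"]).as_matrix()
    return Rt@T[:3,:3],Rt@T[:3,3]+d["position"]
def ray(d,u,v):
    Rm,t=cam(d);return t,Rm@np.array([(u-d["cx"])/d["fx"],(v-d["cy"])/d["fy"],1])
def at_z(d,u,v,z):
    t,r=ray(d,u,v);return t+r*(z-t[2])/r[2]
def depth(d,u,v):
    t,r=ray(d,u,v);return t+r*d["z_map"][int(round(v)),int(round(u))]
def tri(d1,p1,d2,p2):
    A=np.zeros((3,3));b=np.zeros(3);L=[]
    for d,p in((d1,p1),(d2,p2)):
        t,r=ray(d,*p);r=r/np.linalg.norm(r);P=np.eye(3)-np.outer(r,r);A+=P;b+=P@t;L.append((P,t))
    x=np.linalg.solve(A,b);return x,[np.linalg.norm(P@(x-t)) for P,t in L]
def proj(d,X):
    Rm,t=cam(d);c=Rm.T@(np.array(X)-t);return c[0]/c[2]*d["fx"]+d["cx"],c[1]/c[2]*d["fy"]+d["cy"]
def crop(d,u0,v0,w,h,k): return cv2.resize(d["pixels"][v0:v0+h,u0:u0+w,::-1],None,fx=k,fy=k,interpolation=cv2.INTER_CUBIC)
def wrist(name):
    from cell import arm
    s=arm.observe();d=arm.get_image("wrist");d.update(position=s["position"],ee_rot=s["ee_rot"]);np.savez(name+".npz",**d)
    cv2.imwrite(f"pics/{name}.png",d["pixels"][:,:,::-1]);return d,s
E
python3 - <<'E'
from h import *
a,b=load("scene0"),load("side0")
top=np.hstack([crop(a,250,140,130,90,3),crop(b,235,150,130,90,3)])
bot=np.hstack([crop(a,110,250,130,90,3),crop(b,270,265,130,90,3)])
cv2.imwrite("pics/crop0.png",np.vstack([top,bot]))
print("sleeve",depth(a,158,281),depth(b,306,306),tri(a,(158,281),b,(306,306)))
print("block",depth(a,338,185),depth(b,285,178),tri(a,(338,185),b,(285,178)))
print("mark",depth(a,285,199),depth(b,269,208),tri(a,(285,199),b,(269,208)))
for n,p in dict(tin=(253,155),brass=(238,243),sp1=(335,258),sp2=(385,233)).items(): print(n,depth(a,*p))
E
```

```text
sleeve [0.50789509 0.30596696 0.03570382] [0.51972416 0.32018815 0.03157737] (array([0.51895369, 0.30574126, 0.01714831]), [np.float64(0.001587094157739011), np.float64(0.0015870941577389814)])
block [ 0.54063308 -0.17445272  0.03124529] [ 0.53964331 -0.14334925  0.02926433] (array([ 0.54232543, -0.17624532,  0.01677199]), [np.float64(0.008561890464998709), np.float64(0.008561890464998759)])
mark [ 0.58382891 -0.04727653  0.01080381] [ 0.58563362 -0.0327765   0.00929059] (array([ 0.58738482, -0.04927135,  0.00095749]), [np.float64(0.003707920769227844), np.float64(0.003707920769227847)])
tin [ 0.7303495  -0.04174096  0.04492226]
brass [0.50478655 0.12501868 0.0410845 ]
sp1 [ 0.38247466 -0.04898259  0.00596792]
sp2 [ 0.37747485 -0.18988667  0.00766298]
```

View pics/crop0.png

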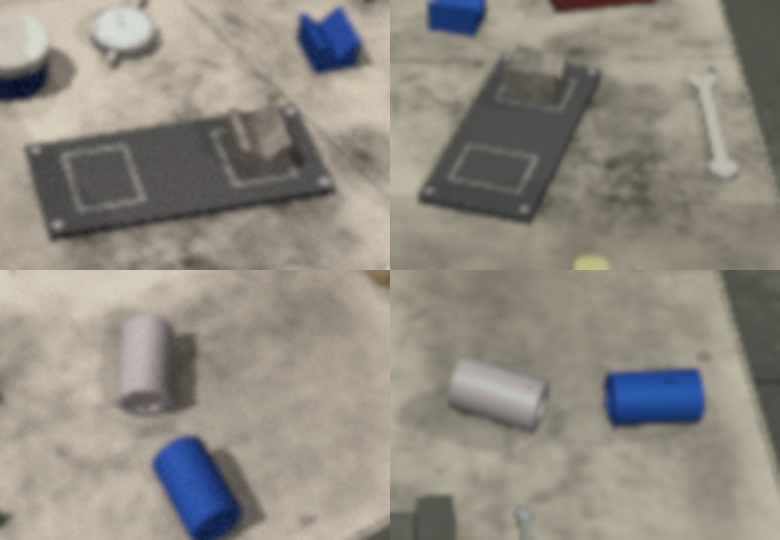

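The crop confirms it: grey sleeve lower left, with hollow ends, and grey V-block standing in the right-hand outline. The blue ones are decoys. I'm moving the wrist over the plate for a close look.

Emit:
arm_command --targets '[[[0.038,-0.029,-0.01,0,0,0],[0.038,-0.029,-0.01,0,0,0],[0.038,-0.029,-0.01,0,0,0],[0.038,-0.029,-0.01,0,0,0],[0.038,-0.029,-0.01,0,0,0],[0.038,-0.029,-0.01,0,0,0],[0.038,-0.029,-0.01,0,0,0],[0.038,-0.029,-0.01,0,0,0],[0.038,-0.029,-0.01,0,0,0],[0.038,-0.029,-0.01,0,0,0]]]'

```text
clock: 1.35
position: [0.4457, -0.2406, 0.3459]
ee_rot: [-3.122, -0.352, 0.001]
force: [1.0, 0.3, -0.7]
width: 1.003
gripper_force: 0.0
```

Emit:
arm_command --targets '[[[0.038,-0.029,-0.01,0,0,0],[0.02,-0.01,-0.01,0,0,0],[0,0,0,0,0,0.1],[0,0,0,0,0,0.15],[0,0,0,0,0,0.15],[0,0,0,0,0,0.1],[0,0,0,0,0,0],[0,0,0,0,0,0]]]'

```text
clock: 2.35
position: [0.4929, -0.1909, 0.3655]
ee_rot: [-3.112, 0.427, 0.001]
force: [-0.4, -0.8, -0.5]
width: 0.999
gripper_force: 0.0
```

Run:
```python
from h import *
d,s=wrist("w1");print(s["position"],s["ee_rot"],s["clock"],s["joints"].round(2));print(d["T_tool_cam"].round(3),d["fx"])
```

```text
[ 0.49286917 -0.19090131  0.36554908] [-3.11231676e+00  4.27436969e-01  6.27947063e-04] 2.35 [ 0.44  0.21 -0.21  1.6   0.04  1.34 -1.62]
[[-0.    -0.966 -0.26   0.07 ]
 [ 1.    -0.    -0.     0.   ]
 [ 0.    -0.26   0.966 -0.14 ]
 [ 0.     0.     0.     1.   ]] 303.9622808232408
```

View pics/w1.png

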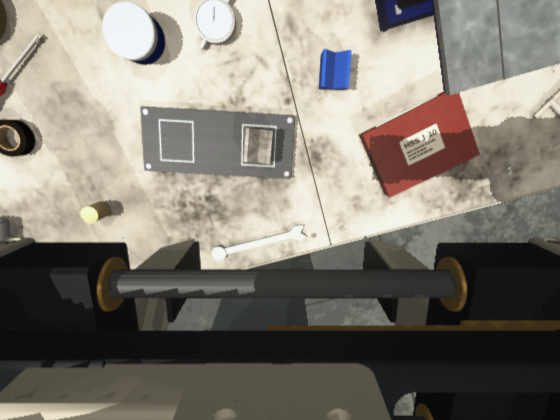

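The wrist view shows the plate with its corner dots at (148,110), (290,120), (287,173) and (146,167). The empty outline is centred at (177,141) and the block at (260,145) inside the right-hand outline. I'll measure these and work out the approach.

Run:
```python
from h import *
d=load("w1");a,b=load("scene0"),load("side0")
m=at_z(d,177,141,.01);k=depth(d,262,145);print("mark",m,depth(d,177,141),"plateaxis",)
p=[at_z(d,*q,.01) for q in((148,110),(290,120),(287,173),(146,167))];print(np.round(p,4))
e=(p[1]-p[0]+p[2]-p[3])/2;print("long axis ang",np.degrees(np.arctan2(e[1],e[0])),np.linalg.norm(e))
c=np.mean(p,0);print("centre",c,"proj in scene/side",proj(a,c),proj(b,c))
print("block",[depth(d,u,145) for u in(246,260,274)])
s=R.from_rotvec(d["ee_rot"]).as_matrix();print(s)
```

```text
mark [ 0.58617961 -0.0444645   0.01      ] [ 0.58608239 -0.04509534  0.01188735] plateaxis
[[ 0.6424 -0.0179  0.01  ]
 [ 0.5686 -0.226   0.01  ]
 [ 0.4898 -0.1994  0.01  ]
 [ 0.561   0.0188  0.01  ]]
long axis ang -108.7863974992853 0.2251493989391986
centre [ 0.56544136 -0.10611882  0.01      ] proj in scene/side (np.float64(308.91314296998786), np.float64(194.94152925239442)) (np.float64(275.97594116675674), np.float64(191.56088431873837))
block [array([ 0.55129624, -0.15243038,  0.04314889]), array([ 0.54523218, -0.17140253,  0.02955784]), array([ 0.53855073, -0.1913116 ,  0.00953346])]
[[ 9.62975233e-01 -2.69589597e-01 -3.87693726e-04]
 [-2.69589573e-01 -9.62975311e-01  1.15264703e-04]
 [-4.04413651e-04 -6.47886802e-06 -9.99999918e-01]]
```

Emit:
arm_command --targets '[[[-0.002,-0.02,0.04,0,0,0],[-0.002,-0.02,0.04,0,0,0],[-0.002,-0.02,0.04,0,0,0],[-0.002,-0.02,0.04,0,0,0],[-0.002,-0.02,0.04,0,0,0],[-0.002,-0.004,0.04,0,0,0.055],[0,0,0,0,0,0],[0,0,0,0,0,0]]]'

```text
clock: 3.4
position: [0.5105, -0.0881, 0.127]
ee_rot: [3.099, -0.515, 0.002]
force: [0.4, 0.7, 0.8]
width: 1.0
gripper_force: 0.0
```

Run:
```python
from h import *
d,s=wrist("w2");print(s["position"],s["ee_rot"],s["clock"])
print(proj(d,(0.545,-.165,.042)),proj(d,(.586,-.0445,.01)))
cv2.imwrite("pics/w2c.png",crop(d,80,0,400,240,2))
```

```text
[ 0.51050679 -0.08806755  0.12697046] [ 3.09909544e+00 -5.14569887e-01  2.09672450e-03] 3.4
(np.float64(366.41729230350467), np.float64(146.59541894758092)) (np.float64(202.11061947004987), np.float64(144.5633574696642))
```

View pics/w2c.png

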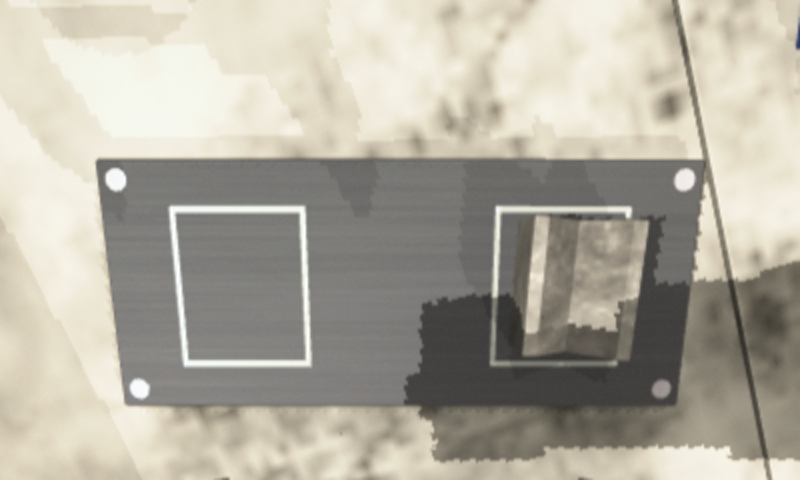

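This crop (2x, offset 80,0) shows the empty outline's outer corners at (170,206), (304,206), (311,366) and (184,366). The block's top corners are about (534,214), (648,219), (629,360) and (522,356).

```bash
cat >> h.py <<'E'
def rect(d,pts,z,off=(0,0),k=1):
    """corners TL,TR,BR,BL in image; image up = block/plate x, image left = y"""
    P=np.array([at_z(d,u/k+off[0],v/k+off[1],z) for u,v in pts]);c=P.mean(0)
    ex=P[0]-P[3]+P[1]-P[2];ey=P[0]-P[1]+P[3]-P[2]
    return c,np.degrees(np.arctan2(ex[1],ex[0])),np.degrees(np.arctan2(-ey[0],ey[1])),np.linalg.norm(ex)/2,np.linalg.norm(ey)/2
E
python3 - <<'E'
from h import *
d=load("w2");o=dict(off=(80,0),k=2)
M=[(171,207),(305,207),(310,365),(184,366)];B=[(534,214),(648,219),(629,360),(522,356)]
print("mark",rect(d,M,.01,**o));print("block",rect(d,B,.042,**o))
for z in(.005,.01,.015):print("plate dots",z,rect(d,[(115,180),(684,180),(661,389),(139,389)],z,**o)[0:5])
print("start",rect(d,[(496,207),(631,207),(618,365),(491,365)],.01,**o))
for u,v in((541,260),(541,300),(642,250)):print(depth(d,u/2+80,v/2))
w=load("w1")
for p1,p2 in(((148,110),(115,180)),((290,120),(684,180)),((287,173),(661,389)),((146,167),(139,389))):
    print(tri(w,p1,d,(p2[0]/2+80,p2[1]/2)))
x=R.from_rotvec(d["ee_rot"]).as_matrix();print(x,np.degrees(np.arctan2(x[1,0],x[0,0])))
E
```

```text
mark (array([ 0.58630903, -0.04392087,  0.01      ]), np.float64(-19.45631052867234), np.float64(-18.631934893002704), np.float64(0.06409895720979776), np.float64(0.05374019608999355))
block (array([ 0.5451282 , -0.16885493,  0.042     ]), np.float64(-20.878043637764314), np.float64(-21.127717692010258), np.float64(0.05013928928074206), np.float64(0.04011833026819791))
plate dots 0.005 (array([ 0.56501067, -0.10526545,  0.005     ]), np.float64(-18.798887865828434), np.float64(-18.86222783569823), np.float64(0.08609366972543005), np.float64(0.22958314974909916))
plate dots 0.01 (array([ 0.56523776, -0.1053727 ,  0.01      ]), np.float64(-18.798887865828405), np.float64(-18.862227835698235), np.float64(0.08444996863200126), np.float64(0.2251999462513399))
plate dots 0.015 (array([ 0.56546486, -0.10547995,  0.015     ]), np.float64(-18.79888786582842), np.float64(-18.862227835698228), np.float64(0.08280626753857244), np.float64(0.22081674275358074))
start (array([ 0.54413422, -0.16770297,  0.01      ]), np.float64(-18.38941461293101), np.float64(-18.862243066200087), np.float64(0.06386360078516136), np.float64(0.05410263174696316))
[ 0.56003364 -0.15701497  0.04285734]
[ 0.54652919 -0.15322966  0.04304076]
[ 0.55168908 -0.19207257  0.04222444]
(array([ 0.64525126, -0.00903766, -0.005895  ]), [np.float64(0.002479405397453079), np.float64(0.0024794053974530506)])
(array([ 0.56870083, -0.22601433,  0.00879029]), [np.float64(7.488411732655508e-05), np.float64(7.488411732679967e-05)])
(array([ 0.48900935, -0.19908578,  0.00871647]), [np.float64(0.0006486469179493118), np.float64(0.0006486469179493688)])
(array([ 0.56047511,  0.03085801, -0.01952385]), [np.float64(0.0015302208056752926), np.float64(0.0015302208056752822)])
[[ 9.46340711e-01 -3.23167995e-01  1.30572892e-03]
 [-3.23167905e-01 -9.46341600e-01 -2.85420089e-04]
 [ 1.32790424e-03 -1.51865031e-04 -9.99999107e-01]] -18.854632189988752
```

All the checks fit: 60x50 mm inside the outline, a 40x50 mm block with its top at 42 mm, and centres 130 mm apart. The block is at (0.545,-0.169) with yaw -21°, and the target is (0.586,-0.044) with yaw -18.85°. I'm grasping it.

Emit:
arm_command --targets '[[[0.0196,0.0218,0.014,0,0,0],[0.0196,0.0218,0.014,0,0,0],[0.0196,0.0218,0.014,0,0,0.0375],[0,0,0,0,0,0],[0,0,0.015,0,0,0],[0,0,0.015,0,0,0],[0,0,0.01,0,0,0],[0,0,0.01,0,0,0],[0,0,0,0,0,0]]]' --jaw 0.075

```text
clock: 4.58
position: [0.5435, -0.1682, 0.0328]
ee_rot: [-3.089, 0.574, 0.003]
force: [-0.6, 0.8, -0.2]
width: 0.815
gripper_force: 0.0
```

Emit:
arm_command --targets '[[[0,0,0,0,0,0],[0,0,0,0,0,0],[0,0,0,0,0,0],[0,0,0,0,0,0],[0,0,0,0,0,0],[0,0,0,0,0,0]]]' --jaw 0.03 --newtons 12

```text
clock: 5.32
position: [0.5442, -0.1686, 0.0339]
ee_rot: [3.089, -0.575, 0.0]
force: [-1.1, 1.3, 3.4]
width: 0.437
gripper_force: 12.0
```

Emit:
arm_command --targets '[[[0,0,0.001,0,0,0],[0,-0.005,0,0,0,0],[-0.0006,-0.0126,0,0,0,0],[-0.0006,-0.0126,0,0,0,0],[-0.0006,-0.0126,0,0,0,0],[-0.0006,-0.0126,0,0,0,0],[-0.0006,-0.0126,0,0,0,0]]]'

```text
clock: 6.2
position: [0.566, -0.1073, 0.0337]
ee_rot: [3.084, -0.578, 0.002]
force: [-3.3, -9.2, 11.4]
width: 0.432
gripper_force: 12.0
```

Emit:
arm_command --targets '[[[-0.0006,-0.0126,0,0,0,0],[-0.0006,-0.0126,0,0,0,0],[-0.0006,-0.0126,0,0,0,-0.013],[-0.0006,-0.0126,0,0,0,-0.013],[-0.0006,-0.0126,0,0,0,-0.013],[0,0,0,0,0,0],[0,0,0,0,0,0]]]'

```text
clock: 7.08
position: [0.5862, -0.0447, 0.0337]
ee_rot: [3.098, -0.515, 0.003]
force: [-0.7, -2.1, 8.6]
width: 0.435
gripper_force: 12.0
```

Emit:
arm_command --targets '[[[0,0,0,0,0,0],[0,0,0,0,0,0],[0,0,0,0,0,0],[0,0,-0.02,0,0,0],[0,0,-0.04,0,0,0],[-0.03,0,-0.035,0,0,0],[-0.03,0,0,0,0,0],[0,0,0,0,0,0],[0,0,0,0,0,0]]]' --jaw 0.075

```text
clock: 8.2
position: [0.5288, -0.0248, 0.1277]
ee_rot: [3.099, -0.514, 0.001]
force: [0.4, 0.1, 0.3]
width: 0.817
gripper_force: 0.0
```

Run:
```python
from h import *
d,s=wrist("w3");print(s["position"],s["ee_rot"],s["clock"])
cv2.imwrite("pics/w3c.png",crop(d,200,50,160,120,5))
```

```text
[ 0.52882145 -0.02482594  0.12771179] [ 3.09915041e+00 -5.14172457e-01  7.21609412e-04] 8.2
```

View pics/w3c.png

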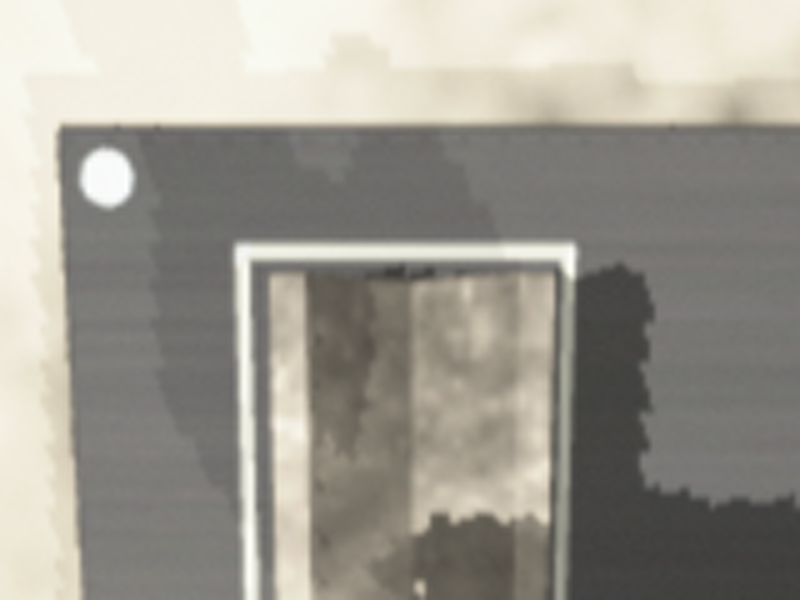

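The block stands square in y between the pale lines: left line (236–253) with the block edge at 268, right line (557–575) with the block edge at 553. My crop cut off the lower end, so I'm taking that now.

Run:
```python
from h import *
d=load("w3");cv2.imwrite("pics/w3d.png",crop(d,230,90,110,118,5))
```

```text
(no output)
```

View pics/w3d.png

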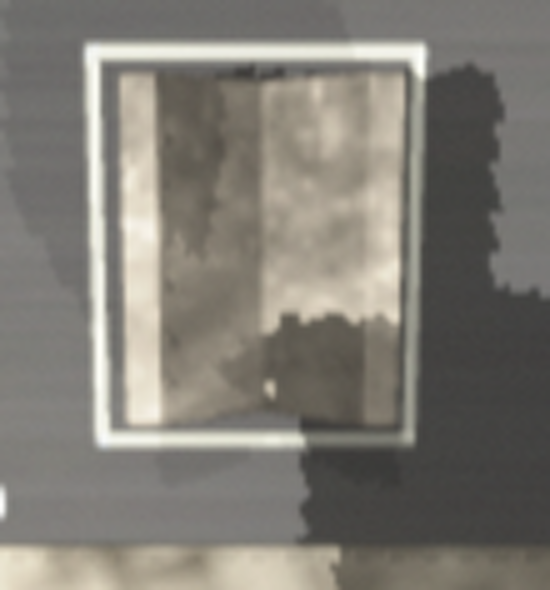

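The block lies wholly inside the outline. In this crop (5x, offset 230,90) its top corners are (119,73), (405,73), (399,425) and (126,425). The outline's outer corners are (85,44), (426,45), (412,446) and (97,446). I'll fit the exact error, and fit the sleeve from the scene and side views.

Run:
```python
from h import *
d=load("w3");o=dict(off=(230,90),k=5)
m=rect(d,[(85,44),(426,45),(412,446),(97,446)],.01,**o);b=rect(d,[(119,73),(405,73),(399,425),(126,425)],.042,**o)
print(m);print(b);y=np.radians(-18.85);e=(b[0]-m[0])[:2];print("err plate x,y",e@[np.cos(y),np.sin(y)],e@[-np.sin(y),np.cos(y)])
# sleeve points from depth, both static cams: crop region, grey, height>8mm
for n,(u0,v0,u1,v1) in dict(scene0=(140,255,180,300),side0=(283,288,328,325)).items():
    c=load(n);P=np.array([depth(c,u,v) for v in range(v0,v1) for u in range(u0,u1)])
    P=P[(P[:,2]>.02)&(P[:,2]<.05)];q=P[:,:2]-P[:,:2].mean(0);w,V=np.linalg.eigh(q.T@q)
    a=V[:,1];print(n,len(P),P.mean(0),P[:,2].max(),"axis",np.degrees(np.arctan2(a[1],a[0])),np.ptp(q@a),np.ptp(q@V[:,0]))
a,s=load("scene0"),load("side0")
# axis end points top of silhouettes: scene far end mid(147,318)/3, near end ; side left/right ends
```

```text
(array([ 0.58627681, -0.04406976,  0.01      ]), np.float64(-19.018039793583835), np.float64(-18.92803858329045), np.float64(0.06467353242746085), np.float64(0.054152020115290155))
(array([ 0.58676939, -0.04540955,  0.042     ]), np.float64(-18.71516873248274), np.float64(-18.84827494377873), np.float64(0.04970491206538741), np.float64(0.04045257054051792))
err plate x,y 0.0008990369422195456 -0.0011087894186526687
scene0 481 [0.51475699 0.30362731 0.03217754] 0.03926460414392052 axis 154.29828262574165 0.06178590919525504 0.03720514911332194
side0 444 [0.52043952 0.31361258 0.02986619] 0.0363585200386396 axis 157.55823625770603 0.060713980260533665 0.032236873280051356
```

The block's residual error is about 1 mm, and it stands square at (0.5867,-0.0452). Next is the sleeve.

Emit:
arm_command --targets '[[[-0.0215,-0.0394,0,0,0,0],[-0.0215,-0.0394,0,0,0,0],[-0.0215,-0.0394,0,0,0,0],[-0.0215,-0.0394,0,0,0,0],[-0.0215,-0.0394,0,0,0,0],[-0.0215,-0.0394,0,0,0,0],[-0.0215,-0.0394,0,0,0,0],[-0.0215,-0.0394,0,0,0,0.09],[0,0,0,0,0,0],[0,0,0,0,0,0]]]'

```text
clock: 9.5
position: [0.4679, 0.3268, 0.127]
ee_rot: [3.073, -0.644, -0.0]
force: [0.2, -0.5, 0.4]
width: 0.813
gripper_force: 0.0
```

Run:
```python
from h import *
d,s=wrist("w4");print(s["position"],s["ee_rot"],s["clock"])
print(proj(d,(.518,.307,.036)))
cv2.imwrite("pics/w4c.png",crop(d,180,40,200,150,4))
a=load("scene0")
P=np.array([depth(a,u,v) for v in range(200,400,2) for u in range(0,260,2)])
q=P[(P[:,2]>.03)&(abs(P[:,0]-.518)<.16)&(abs(P[:,1]-.307)<.16)]
import collections
print(collections.Counter(map(tuple,(np.floor(q/[.04,.04,.02]).astype(int)*[4,4,2]).tolist())))
```

```text
[0.46793314 0.32679178 0.12701115] [ 3.07335797e+00 -6.43716313e-01 -3.93549942e-04] 9.5
(np.float64(278.63515043717905), np.float64(151.04266915557463))
Counter({(40, 28, 2): 58, (52, 44, 4): 51, (60, 40, 6): 50, (60, 44, 6): 46, (56, 44, 4): 44, (48, 28, 2): 43, (48, 44, 4): 40, (64, 40, 6): 36, (52, 28, 2): 36, (64, 44, 6): 34, (60, 40, 2): 30, (60, 44, 4): 30, (56, 40, 4): 28, (36, 28, 2): 28, (60, 40, 4): 26, (52, 40, 4): 24, (48, 40, 4): 15, (52, 40, 2): 13, (40, 32, 2): 10, (56, 40, 2): 9, (44, 28, 2): 8, (52, 44, 6): 7, (48, 32, 2): 5, (52, 44, 2): 4, (60, 44, 2): 3, (48, 44, 2): 3, (64, 40, 4): 2, (36, 32, 2): 2, (64, 40, 2): 1, (56, 44, 2): 1, (44, 32, 2): 1, (36, 28, 4): 1})
```

View pics/w4c.png

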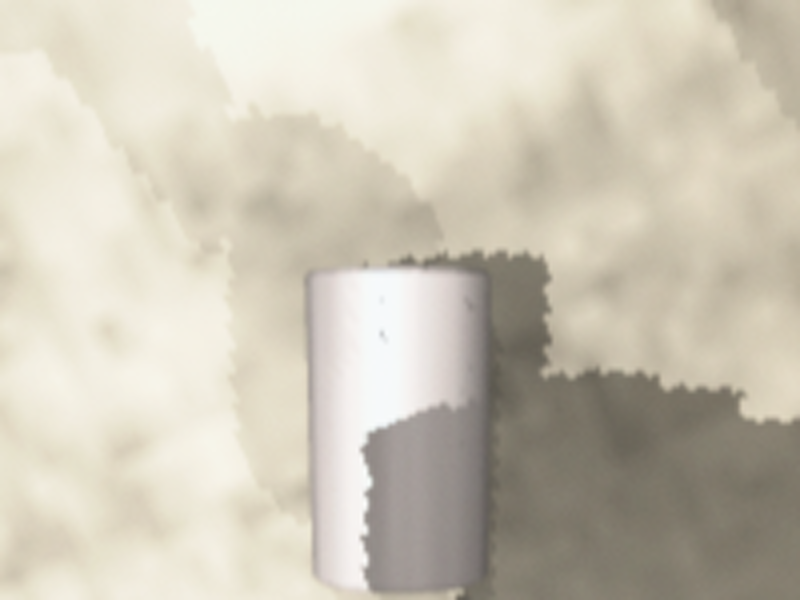

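The sleeve is at crop (4x, offset 180,40), top edge v≈268, bottom v≈590, with sides 308–490 at the top and 313–488 at the bottom.

Run:
```python
from h import *
d=load("w4");f=lambda u,v,z:at_z(d,u/4+180,v/4+40,z)
A=f(399,268,.036);B=f(400.5,590,.036);print(A,B,np.linalg.norm(A-B),(A+B)/2)
# side tangents at axis height approx: tangent offset -> mean of lines
A2=f(399,268,.018);B2=f(400.5,590,.018);a=A-B;print("axis yaw",np.degrees(np.arctan2(a[1],a[0])))
print(depth(d,279.5,130),"width",np.linalg.norm(f(309,430,.022)-f(489,430,.022)))
Rt=R.from_rotvec(d["ee_rot"]).as_matrix();print("in tool",Rt.T@((A+B)/2-d["position"]),np.degrees(np.arctan2(Rt[1,0],Rt[0,0])))
print(tri(load("scene0"),(110+147/3-0,250+365/3-90),load("side0"),(306.5,265+395/3-90)))
```

```text
[0.54626102 0.29365431 0.036     ] [0.49222149 0.3171166  0.036     ] 0.058913073639681214 [0.51924126 0.30538545 0.036     ]
axis yaw -23.468994747596636
[0.53166531 0.30027182 0.03701239] width 0.03556944309672038
in tool [ 0.05557937 -0.00112496  0.09101347] -23.659238141092143
(array([0.51797136, 0.30462378, 0.01431134]), [np.float64(0.0019475494865851474), np.float64(0.0019475494865849837)])
```

Emit:
arm_command --targets '[[[0.0275,-0.001,0,0,0,0],[0.028,0,0.01,0,0,0],[0,0,0.03,0,0,0],[0,0,0.03,0,0,0],[0,0,0.018,0,0,0],[0,0,0.01,0,0,0],[0,0,0,0,0,0],[0,0,0,0,0,0]]]' --jaw 0.065

```text
clock: 10.55
position: [0.5195, 0.3057, 0.0304]
ee_rot: [-3.074, 0.646, -0.001]
force: [0.5, 0.2, 0.0]
width: 0.704
gripper_force: 0.0
```

Emit:
arm_command --targets '[[[0,0,0,0,0,0],[0,0,0,0,0,0],[0,0,0,0,0,0],[0,0,0,0,0,0],[0,0,0,0,0,0],[0,0,0,0,0,0]]]' --jaw 0.025 --newtons 45

```text
clock: 11.3
position: [0.5191, 0.3056, 0.0297]
ee_rot: [-3.074, 0.646, 0.0]
force: [0.7, 1.2, 2.9]
width: 0.379
gripper_force: 45.0
```

Emit:
arm_command --targets '[[[0,0,-0.015,0,0,0],[0,0,-0.03,0,0,0],[0,0,-0.04,0,0,0],[0,0,-0.035,0,0,-0.042],[0,0,0,0,0,-0.042],[0,0,0,0,0,0]]]'

```text
clock: 12.05
position: [0.5183, 0.3049, 0.149]
ee_rot: [3.098, -0.516, -0.002]
force: [-0.7, 0.3, -2.8]
width: 0.381
gripper_force: 45.0
```

Emit:
arm_command --targets '[[[0.0221,0.0388,0,0,0,0],[0.0221,0.0388,0,0,0,0],[0.0221,0.0388,0,0,0,0],[0.0221,0.0388,0,0,0,0],[0.0221,0.0388,0,0,0,0],[0.0221,0.0388,0,0,0,0],[0.0221,0.0388,0,0,0,0],[0.0221,0.0388,0,0,0,0],[0,0,0,0,0,0],[0,0,0,0,0,0]]]'

```text
clock: 13.3
position: [0.5846, -0.045, 0.1483]
ee_rot: [3.099, -0.517, -0.005]
force: [0.8, 0.3, -3.7]
width: 0.38
gripper_force: 45.0
```

Run:
```python
from h import *
d,s=wrist("w5");Rt=R.from_rotvec(s["ee_rot"]).as_matrix();print(s["position"],s["force"],np.degrees(np.arctan2(Rt[1,0],Rt[0,0])),s["clock"])
print("to go (tool)",Rt.T@(np.array([.5867,-.0452,.0635])-s["position"]))
for _ in range(3):s=0
c=d["pixels"][140:290,180:380,::-1];cv2.imwrite("pics/w5c.png",cv2.resize(c,None,fx=4,fy=4,interpolation=2))
```

```text
[ 0.58458991 -0.04504654  0.14825497] [ 0.77307852  0.33922006 -3.71533979] -18.957422078170467 13.3
to go (tool) [ 0.00230195 -0.00059866  0.084748  ]
```

View pics/w5c.png

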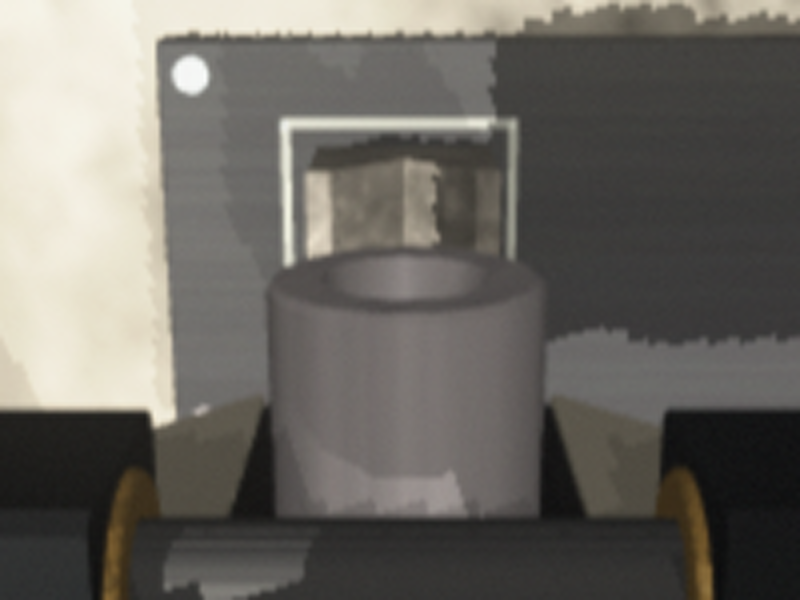

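The sleeve sits level and centred in the jaws, with its hollow far end at (408,278), in line with the groove at u≈403. I'll check its axial offset in the tool frame.

Run:
```python
from h import *
d=load("w5");T=d["T_tool_cam"]
def tz(u,v,z):
    r=T[:3,:3]@np.array([(u-d["cx"])/d["fx"],(v-d["cy"])/d["fy"],1]);return T[:3,3]+r*(z-T[2,3])/r[2]
for z in(-.0075,-.0063,-.005):print("top rim",tz(282,140+249/4,z))
print("bottom rim",tz(282,140+311/4,.0297),"hmm outer top only")
X=[depth(d,282,v) for v in(204,206,225,245,262)];Rt=R.from_rotvec(d["ee_rot"]).as_matrix();print((np.array(X)-d["position"])@Rt)
# block far top edge in tool at this pose
q=at_z(d,180+403/4,140+168/4,.042);y=np.radians(-18.85);print("block centre from far edge",q-[.025*np.cos(y),.025*np.sin(y),0])
```

```text
top rim [ 0.03830551  0.00031387 -0.0075    ]
top rim [ 0.03801455  0.0003157  -0.0063    ]
top rim [ 0.03769934  0.00031769 -0.005     ]
bottom rim [0.02001196 0.00037385 0.0297    ] hmm outer top only
[[ 0.03002532  0.00036014  0.0225633 ]
 [ 0.02901318  0.00035978  0.02207834]
 [ 0.02712041  0.00031986 -0.00598055]
 [ 0.0176457   0.0003216  -0.00700458]
 [ 0.00915198  0.00032408 -0.00728162]]
block centre from far edge [ 0.58705249 -0.0454476   0.042     ]
```

Run:
```python
from h import *
d=load("w5");T=d["T_tool_cam"]
def tz(u,v,z):
    r=T[:3,:3]@np.array([(u-d["cx"])/d["fx"],(v-d["cy"])/d["fy"],1]);return T[:3,3]+r*(z-T[2,3])/r[2]
print("upper rim",tz(282,140+311/4,-.0068),"lower rim",tz(282,140+249/4,.0292))
```

```text
upper rim [ 0.03085873  0.00031741 -0.0068    ] lower rim [0.02940691 0.00036994 0.0292    ]
```

The sleeve is centred in the jaws axially, with its far end at 30 mm. I'm lowering it to just above the V.

Emit:
arm_command --targets '[[[0.0025,0,0.02,0,0,0],[0,0,0.03,0,0,0],[0,0,0.02,0,0,0],[0,0,0.008,0,0,0],[0,0,0,0,0,0],[0,0,0,0,0,0],[0,0,0,0,0,0]]]'

```text
clock: 14.22
position: [0.5884, -0.0463, 0.0725]
ee_rot: [3.099, -0.516, 0.002]
force: [0.9, 0.2, -3.7]
width: 0.38
gripper_force: 45.0
```

Run:
```python
from h import *
d,s=wrist("w6");Rt=R.from_rotvec(s["ee_rot"]).as_matrix();print(s["position"],s["force"],s["ft_torque"],np.degrees(np.arctan2(Rt[1,0],Rt[0,0])),s["clock"],Rt[2])
print("to go (tool)",Rt.T@(np.array([.5868,-.0453,.0642])-s["position"]))
```

```text
[ 0.5884402  -0.0463132   0.07246617] [ 0.86527396  0.24597252 -3.7081794 ] [ 0.07434654  0.02844145 -0.01309229] -18.923216842727534 14.225 [ 1.05777392e-03 -7.77244773e-05 -9.99999438e-01]
to go (tool) [-0.00188888 -0.00042588  0.00826421]
```

Emit:
arm_command --targets '[[[-0.001,0,0.003,0,0,0],[0,0,0.002,0,0,0],[0,0,0.001,0,0,0],[0,0,0,0,0,0],[0,0,0,0,0,0]]]'

```text
clock: 14.9
position: [0.587, -0.046, 0.0656]
ee_rot: [3.099, -0.516, -0.001]
force: [0.5, 0.0, -2.9]
width: 0.376
gripper_force: 45.0
```

Emit:
arm_command --targets '[[[0,0,0.001,0,0,0],[0,0,0,0,0,0],[0,0,0,0,0,0]]]'

```text
clock: 15.28
position: [0.5873, -0.0458, 0.0649]
ee_rot: [-3.099, 0.516, -0.0]
force: [0.6, 1.1, 0.4]
width: 0.385
gripper_force: 45.0
```

Emit:
arm_command --targets '[[[0,0,0.001,0,0,0],[0,0,0,0,0,0],[0,0,0,0,0,0]]]'

```text
clock: 15.65
position: [0.5876, -0.0455, 0.0643]
ee_rot: [-3.099, 0.516, -0.002]
force: [-0.9, 2.8, 5.0]
width: 0.383
gripper_force: 45.0
```

Emit:
arm_command --targets '[[[0,-0.0005,0.001,0,0,0],[0,0,0,0,0,0],[0,0,0,0,0,0]]]'

```text
clock: 16.02
position: [0.5877, -0.0454, 0.0642]
ee_rot: [-3.099, 0.516, -0.002]
force: [-3.4, 0.9, 15.0]
width: 0.381
gripper_force: 45.0
```

Emit:
arm_command --targets '[[[0,0,0.0005,0,0,0],[0,0,0,0,0,0],[0,0,0,0,0,0]]]'

```text
clock: 16.4
position: [0.5878, -0.0454, 0.0641]
ee_rot: [-3.099, 0.516, -0.002]
force: [-6.1, 1.8, 20.0]
width: 0.381
gripper_force: 45.0
```

Emit:
arm_command --targets '[[[-0.0007,0,-0.0004,0,0,0],[0,0,0,0,0,0],[0,0,0,0,0,0],[0,0,0,0,0,0]]]'

```text
clock: 16.9
position: [0.5877, -0.0454, 0.0641]
ee_rot: [-3.099, 0.516, -0.004]
force: [-2.3, 0.6, 14.2]
width: 0.386
gripper_force: 45.0
```

Run:
```python
from h import *
from cell import arm
d,s=wrist("w7");Rt=R.from_rotvec(s["ee_rot"]).as_matrix();print(s["position"],s["force"],"tool F",Rt.T@s["force"],"tool M",Rt.T@s["ft_torque"],s["clock"],Rt[2])
T=d["T_tool_cam"]
b=arm.get_image("side");np.savez("side7.npz",**b);a=arm.get_image("scene");np.savez("scene7.npz",**a)
u,v=map(int,proj(b,(.587,-.045,.04)));p,q=map(int,proj(a,(.587,-.045,.04)));
cv2.imwrite("pics/s7.png",np.vstack([np.hstack([crop(b,u-40,v-30,80,60,4),crop(a,p-40,q-30,80,60,4)]),cv2.resize(crop(d,180,110,200,110,4),(640,352))]))
```

```text
[ 0.58766232 -0.04537748  0.06413788] [-2.27578661  0.64622904 14.24533372] tool F [ -2.32822048   0.1205806  -14.25100695] tool M [-0.05157193 -0.51136572 -0.06332643] 16.9 [ 2.39659396e-03 -4.24785400e-04 -9.99997038e-01]
```

View pics/s7.png

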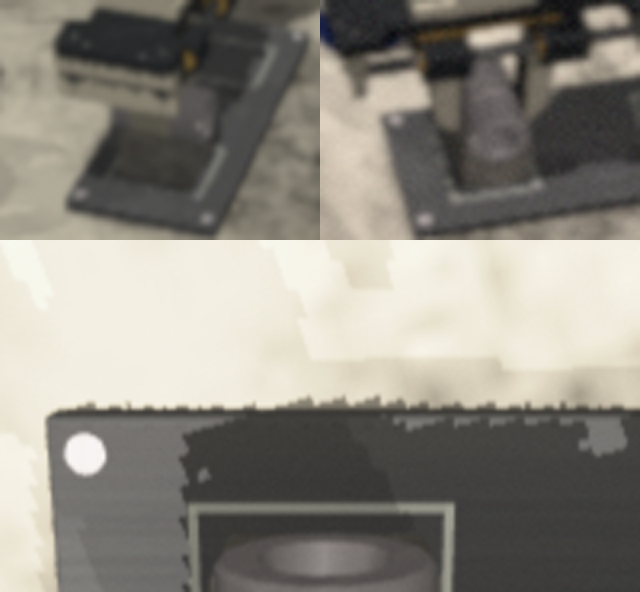

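The sleeve lies in the V over the block, still inside the outline lines. The tool still feels about 2 N along the sleeve axis and a pitch moment. I'll relieve the axial push and see whether the moment goes with it.

Emit:
arm_command --targets '[[[-0.0004,0,0,0,0,0],[0,0,0,0,0,0],[0,0,0,0,0,0],[0,0,0,0,0,0]]]'

```text
clock: 17.55
position: [0.5876, -0.0454, 0.0641]
ee_rot: [-3.099, 0.516, -0.005]
force: [-0.2, 0.9, 12.2]
width: 0.382
gripper_force: 45.0
```

```bash
cat > st.py <<'E'
from h import *
d,s=wrist("wx");Rt=R.from_rotvec(s["ee_rot"]).as_matrix();print(s["position"],"tool F",Rt.T@s["force"],"tool M",Rt.T@s["ft_torque"],s["clock"],Rt[2])
# sleeve pitch from depth of its visible top line, block yaw/place untouched
P=(np.array([depth(d,u,v) for u in range(279,284) for v in range(222,262)])-d["position"])@Rt
k=(abs(P[:,2]+.007)<.004)&(P[:,0]<.029);print(k.sum(),"slope deg (tool z per x)",np.degrees(np.polyfit(P[k,0],P[k,2],1)[0]))
E
python3 st.py
python3 - <<'E'
from h import *
for n in("w5","w6","w7"):
    d=load(n);Rt=R.from_rotvec(d["ee_rot"]).as_matrix()
    P=(np.array([depth(d,u,v) for u in range(279,284) for v in range(222,262)])-d["position"])@Rt
    k=(abs(P[:,2]+.007)<.004)&(P[:,0]<.029);print(n,k.sum(),np.degrees(np.polyfit(P[k,0],P[k,2],1)[0]))
E
```

```text
[ 0.58764046 -0.04535045  0.06414023] tool F [ -0.42640371  -0.80626487 -12.22277086] tool M [-0.06224673 -0.26789362 -0.03422907] 17.55 [ 3.04188435e-03 -5.47363096e-04 -9.99995224e-01]
198 slope deg (tool z per x) -0.990435711828955
w5 196 0.11700918287505427
w6 198 -0.17699756181033097
w7 199 0.0111132872723337
```

Emit:
arm_command --targets '[[[0,0,0.0002,0,-0.006,0],[0,0,0,0,0,0],[0,0,0,0,0,0],[0,0,0,0,0,0]]]'

```text
clock: 18.1
position: [0.5877, -0.0454, 0.0641]
ee_rot: [-3.098, 0.516, 0.004]
force: [-1.2, 0.4, 14.5]
width: 0.383
gripper_force: 45.0
```

```bash
python3 st.py
```

```text
[ 0.587742   -0.04537305  0.06413346] tool F [ -1.26720004  -0.02824237 -14.49850582] tool M [-0.0580652  -0.31209785 -0.01873489] 18.1 [-2.71400063e-03 -6.45384382e-04 -9.99996109e-01]
198 slope deg (tool z per x) 0.29148393053796906
```

Emit:
arm_command --targets '[[[-0.0003,0,0.0001,0,-0.003,0],[0,0,0,0,0,0],[0,0,0,0,0,0],[0,0,0,0,0,0],[0,0,0,0,0,0],[0,0,0,0,0,0],[0,0,0,0,0,0],[0,0,0,0,0,0]]]'

```text
clock: 19.15
position: [0.5878, -0.0454, 0.0641]
ee_rot: [-3.097, 0.516, 0.008]
force: [-0.4, 0.0, 14.1]
width: 0.385
gripper_force: 45.0
```

```bash
python3 st.py
python3 - <<'E'
from h import *
d=load("wx");cv2.imwrite("pics/wx2.png",crop(d,210,140,140,90,5))
T=d["T_tool_cam"]
E
```

```text
[ 0.58775144 -0.04536086  0.06412888] tool F [ -0.42195211   0.0928623  -14.13956745] tool M [-0.02128161 -0.1022811   0.00597714] 19.15 [-5.12292082e-03 -7.19260707e-04 -9.99986619e-01]
199 slope deg (tool z per x) -0.5764608842057025
```

View pics/wx2.png

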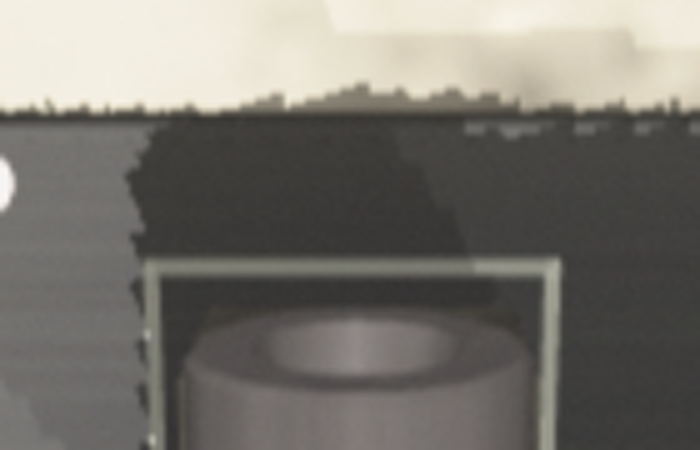

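The sleeve is seated: its axis is about 52.5 mm up as required, the push is 14 N, and the side and moment loads are near zero. The block's far edge stays inside the outline (lines at u 155 and 550, v 266). I'm handing in.

```bash
python3 -c "
from cell import arm
print(arm.sign_off())"
```

```text
the job is handed in; nothing more can be done
None
```

The job is handed in at about 19 s of the 69 s allowed: the V-block was slid into the empty outline, about 1 mm off centre. The sleeve is held pressed in the V at about 14 N, centred along the block to about 1 mm. The brass offcut, grease tin and spanner were not touched.

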